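# Shut the paint chest for the night

## Robot

A 6-joint arm with a two-finger parallel gripper is mounted at the origin on the work surface. World frame = base frame: x ahead of the robot, y to its left, z up, the work surface at z = 0. Lengths are in m, angles in rad, forces in N, time in s.
With the tool pointing down it reaches from about 0.3 to 0.825 m from the base axis. Payload 5.4 kg.
Tool frame: the origin (TCP) lies at the very end of the fingers, on their centre line; the grasp point (between the pads) lies 19 mm behind it; z points along the fingers, y is the line along which they close (so a half turn about z gives the same grasp; the last joint's range is limited). The gripper opens to 92 mm and grips with 3 to 60 N. Pads are 20 mm wide; open, the fingers measure 128 mm over their backs; the gripper's body (75 mm by 189 mm) begins 69 mm behind the grasp point.
Start: joints at [-1.362, 0.158, 1.597, -0, 1.386, -0.21], TCP at [0.234, -0.525, 0.215] pointing down, gripper open.
Joint ranges: [-2.91, 2.91], [-0.94, 2.29], [0.18, 2.7], [-1.29, 4.43], [0.17, 2.64], [-3, 3]. Speed limits (rad/s): [2.57, 2.57, 3.14, 3.14, 3.14, 3.14].

## Interface

Orientations are given as a rotation vector (axis times angle).
In Python, from workcell import bot gives the robot as it stands. Calls block until the motion is done:
- bot.goto(position, orientation): joint-space move of the TCP to a pose.
- bot.line_to(position, rot=None, max_speed=0.15): straight line of the TCP; rot=None keeps the orientation; max_speed is the mean speed in m/s.
- bot.set_joints(angles): joint-space move.
- bot.set_gripper(opening, newtons=None): opening from 0.0 (shut) to 1.0 (fully open); newtons is the grip in N (None keeps the last); returns when the fingers have stopped.
- bot.hold(seconds).
- bot.inverse_kinematics(position, orientation): joint angles nearest the present ones, or None.
- bot.read_camera(name): name is "side" or "top" or "wrist"; returns a dict with "pixels" (420x560x3 uint8, blue, green, red), "fx", "fy", "cx", "cy" (pixels), "R" (3x3) and "t" (3): a world point X has camera coordinates R X + t. Camera axes: x right, y down, z forward; pixel columns grow to the right and rows downward; lengths in m; the calibration is good to about 2 mm. A picture is of the moment at which its call begins. There is no depth.
A pose or a line that the arm cannot do raises bot.MotionError and nothing moves.
- bot.job_done(): hands the job in; it is judged then, once.
Readings, each from a call of its own:
- bot.current_clock(): time.
- bot.current_joints(): joint angles.
- bot.current_joint_vel(): joint speeds.
- bot.current_effort(): joint torques, N m.
- bot.current_ee_pos(): TCP position.
- bot.current_tool_rot(): TCP orientation.
- bot.current_contact_force(): force on the tool from outside, world axes, zero at the start.
- bot.current_ft_torque(): the same for the moment, N m.
- bot.current_opening(): opening from 0.0 (shut) to 1.0 (fully open).
- bot.current_grip_force(): force on a finger pad.
Only numpy, scipy, OpenCV 4.12 (cv2) and the standard library are available. Lean on these libraries where they do the work, as an engineer would, in place of code of your own. Each camera call takes 0.05 s, during which the arm holds its last target. There are 200 camera calls.

## Task

Put the paints away: press the black cap of every paint pot fully home so the paint does not dry out, and stand every pot upright on the floor of the pot bay in the plywood paint chest, leaving the lid's stay locked while you load. Only when all are in, break the lid stay at its red knuckle while the lid still stands open, then lower the lid gently until it is fully shut, without letting it drop. Leave the other things on the table where they are.

Things in the scene. Friction and masses are not known exactly. Their poses are not given: they have to be found in the camera images.
- chest: Plywood paint chest, fixed: 240 mm deep (its x), 340 mm wide (its y), walls 10 mm, rim 70 mm and inner floor 8 mm above the table. Origin: centre of its underside. x points from its front (handle side, facing the robot's left) to its hinged back, y away from the robot, z up. A divider (55 mm tall) at y = -45 mm parts the pot bay from the brush bay.
- pot_bay (a point): Centre of the floor of the pot bay (dark floor, the part of the chest further from the robot), axes as the chest's. Free floor inside the walls: 110 mm either way along x, 101 mm either way along y; rim 62 mm above it. It holds four pots as two rows of two, some 75 to 90 mm apart. The open lid stands upright over its back edge.
- lid_hinge (a point): Middle of the lid's hinge line, along the back rim of the chest, 120 mm behind the chest's centre and 70 mm above the table; the hinge line runs along the chest's y.
- lid_handle (a point): Middle of the round steel bar of the lid's handle: 10 mm thick, 110 mm long, parallel to the hinge, 35 mm beyond the lid's free edge, 275 mm from the hinge line and 6 mm above the lid's inner face. Lid open: uppermost, about 343 mm above the table; shut: in front of the chest, 76 mm above the table. The round bar can turn between the fingers.
- lid (a joint): Angle of the plywood lid (240 x 340 x 12 mm, 0.6 kg), rad: 0 shut on the rim, 1.466 open on its locked stay. With the stay broken its stiff joints still let the lid stand by itself above about 1.1 rad, but lower down its weight wins and it falls and slams if let go. Locked, it cannot be lowered.
- stay_knuckle (a point): Middle of the red round boss (16 mm wide, 22 mm long along the chest's y) on the knuckle of the folding lid stay, inside the chest's end wall nearest the robot (wall face 20 mm to -y of it). Locked: about 122 mm above the table. Pushed 20 to 30 mm back and down (0.8 along chest x, 0.6 down, about 3 N) it passes dead centre, stays broken, and folds on into the chest as the lid is lowered.
- knuckle (a joint): Fold of the steel stay at its knuckle, rad: 0 locked against its stop, slightly past straight towards the front; 0.09 dead straight; more when broken (0.3 is plainly broken, about 2.9 with the lid shut). Two flat arms, each 104 mm long and 14 mm wide: the lower pivots on the end wall (chest x -20 mm, 35 mm up), the upper on the lid.
- pot_red_mid (a point): Centre (half-way up) of the paint pot of red paint: round, red body 46 mm wide and 42 mm tall with a black press-on cap 47 mm wide with a dot of its colour; 53 mm tall overall when the cap is home (this point is 26.5 mm above its underside), up to 58 mm when not; about 0.11 kg, loose, z up. May be absent.
- cap_red (a joint): How far the cap of the red pot has been pressed on, m: 0 is 5 mm proud (a white ring of the pot's neck shows below it), 0.005 fully home. It moves under about 9 N straight down and stays where it is left. The cap cannot come off. Absent with its pot.
- pot_yellow_mid (a point): Centre (half-way up) of the paint pot of yellow paint: round, yellow body 46 mm wide and 42 mm tall with a black press-on cap 47 mm wide with a dot of its colour; 53 mm tall overall when the cap is home (this point is 26.5 mm above its underside), up to 58 mm when not; about 0.11 kg, loose, z up. May be absent.
- cap_yellow (a joint): How far the cap of the yellow pot has been pressed on, m: 0 is 5 mm proud (a white ring of the pot's neck shows below it), 0.005 fully home. It moves under about 9 N straight down and stays where it is left. The cap cannot come off. Absent with its pot.
- pot_blue_mid (a point): Centre (half-way up) of the paint pot of blue paint: round, blue body 46 mm wide and 42 mm tall with a black press-on cap 47 mm wide with a dot of its colour; 53 mm tall overall when the cap is home (this point is 26.5 mm above its underside), up to 58 mm when not; about 0.11 kg, loose, z up. May be absent.
- cap_blue (a joint): How far the cap of the blue pot has been pressed on, m: 0 is 5 mm proud (a white ring of the pot's neck shows below it), 0.005 fully home. It moves under about 9 N straight down and stays where it is left. The cap cannot come off. Absent with its pot.
- pot_orange_mid (a point): Centre (half-way up) of the paint pot of orange paint: round, orange body 46 mm wide and 42 mm tall with a black press-on cap 47 mm wide with a dot of its colour; 53 mm tall overall when the cap is home (this point is 26.5 mm above its underside), up to 58 mm when not; about 0.11 kg, loose, z up. May be absent.
- cap_orange (a joint): How far the cap of the orange pot has been pressed on, m: 0 is 5 mm proud (a white ring of the pot's neck shows below it), 0.005 fully home. It moves under about 9 N straight down and stays where it is left. The cap cannot come off. Absent with its pot.
- pot_violet_mid (a point): Centre (half-way up) of the paint pot of violet paint: round, violet body 46 mm wide and 42 mm tall with a black press-on cap 47 mm wide with a dot of its colour; 53 mm tall overall when the cap is home (this point is 26.5 mm above its underside), up to 58 mm when not; about 0.11 kg, loose, z up. May be absent.
- cap_violet (a joint): How far the cap of the violet pot has been pressed on, m: 0 is 5 mm proud (a white ring of the pot's neck shows below it), 0.005 fully home. It moves under about 9 N straight down and stays where it is left. The cap cannot come off. Absent with its pot.
- ink_bottle: Bystander, to be left alone: black ink bottle, 46 mm wide, 86 mm tall; loose. Origin at the centre of its underside.
- acrylic_bottle: Bystander, to be left alone: tall white paint bottle, 56 mm wide, 150 mm tall; loose. Origin at the centre of its underside.
- nib_box: Bystander, to be left alone: open white card box, 75 x 105 x 30 mm; loose. Origin at the centre of its underside.
- eraser: Bystander, to be left alone: white eraser in a blue sleeve, 55 x 24 x 14 mm; loose. Origin at the centre of its underside.
- marker: Bystander, to be left alone: black marker pen with a red cap, 130 mm long, lying down; loose. Origin at the centre of its underside.
- pencil_tin: Bystander, to be left alone: flat black pencil tin, 85 x 190 x 22 mm; loose. Origin at the centre of its underside.
- brush_cup: Bystander, to be left alone: white ceramic cup, 72 mm wide, 90 mm tall; loose. Origin at the centre of its underside.

How it is judged:
By the outcome, as a careful person would: the job done as asked, in the order asked, and still so for the second after the job is handed in, with the robot touching nothing.
Of pot_red, pot_yellow, pot_blue, pot_orange, pot_violet only 2 to 4 are there at a start; the rules pass over those that are not, and their reading is None.
At some moment in a run one of pot_red, pot_yellow, pot_blue, pot_orange, pot_violet may be knocked a few centimetres aside while the robot is not near it.
It also fails if it takes over 210 s, if anything falls off the work surface, if the arm or the gripper's body presses on something with over 40 N, if the wrist force passes 120 N, or if a joint passes its speed limit or range.

## Working session

There is one attempt and no reset: what is moved stays moved. The work goes in short steps, each a Python script; the robot and the scene stay as the last script left them, time stands still between calls to the robot, and variables do not carry over. Pictures are saved under pics/ and viewed, at most 14 in all, crops included, and the job is handed in when it is done.

```bash
ls; mkdir -p pics
python3 - <<'E'
from workcell import bot
import cv2,numpy as np
for n in ("top","side"):
    c=bot.read_camera(n); cv2.imwrite(f"pics/{n}0.png",c["pixels"])
    R=np.array(c["R"]);print(n,c["fx"],c["cx"],c["cy"],R.round(3).tolist(),(-R.T@np.array(c["t"])).round(3))
print(bot.current_tool_rot(),bot.current_clock())
E
```

```text
pics
top 455.8143580294487 280.4953864703838 205.39607378584563 [[0.005, -1.0, 0.008], [-0.997, -0.006, -0.076], [0.076, -0.007, -0.997]] [ 0.449 -0.054  1.498]
side 498.1584343732066 281.4687072449764 219.30752400037537 [[-0.859, -0.511, -0.003], [-0.37, 0.627, -0.685], [0.353, -0.588, -0.728]] [0.059 0.772 1.22 ]
[-3.07134603e+00 -6.52669478e-01  1.17857502e-05] 0.1
```

View pics/top0.png

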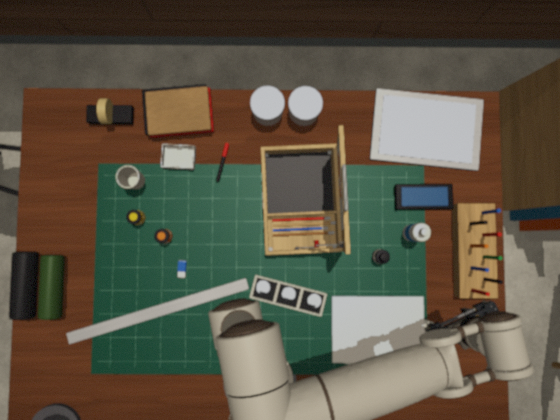

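View pics/side0.png

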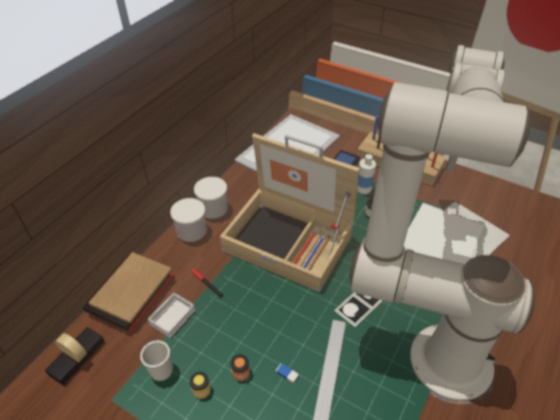

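The top view shows the chest around pixel (300,200) and its open lid at column 345. The yellow pot is at (134,217), the orange one at (162,237), the cup at (128,178) and the nib box at (178,157). The side view agrees. The arm hides part of the table, so I'll move it and look again from above the pots.

```bash
cat > h.py <<'E'
from workcell import bot
import cv2,numpy as np
from scipy.spatial.transform import Rotation as Ro
def cam(n,save=None):
    c=bot.read_camera(n); c["R"]=np.array(c["R"]);c["t"]=np.array(c["t"])
    if save: cv2.imwrite(f"pics/{save}.png",c["pixels"])
    return c
def ray(c,u,v):
    d=c["R"].T@np.array([(u-c["cx"])/c["fx"],(v-c["cy"])/c["fy"],1.0]); return -c["R"].T@c["t"],d
def onz(c,u,v,z):
    o,d=ray(c,u,v); return o+d*(z-o[2])/d[2]
def proj(c,X):
    p=c["R"]@np.array(X)+c["t"]; return np.array([c["fx"]*p[0]/p[2]+c["cx"],c["fy"]*p[1]/p[2]+c["cy"]])
def down(yaw):  # tool z down, tool y (closing line) at angle yaw+90deg in world
    return (Ro.from_euler('z',yaw)*Ro.from_euler('x',np.pi)).as_rotvec()
E
python3 - <<'E'
from h import *
r=Ro.from_rotvec(bot.current_tool_rot()).as_matrix();print(r.round(2).tolist())
p=bot.current_ee_pos(); bot.line_to([p[0],p[1],0.46],max_speed=.3)
for yaw in (0,np.pi/2,-np.pi/2): print(yaw,bot.inverse_kinematics([.45,.38,.42],down(yaw)))
q=bot.current_joints(); bot.set_joints([0.75]+list(q[1:]))
for n in("top","side","wrist"): cam(n,n+"1")
c=cam("wrist");R=c["R"];print((-R.T@c["t"]).round(3),bot.current_ee_pos(),bot.current_joints(),bot.current_clock())
a=[cv2.imread(f"pics/{n}1.png") for n in("top","side","wrist")]
cv2.imwrite("pics/m1.png",cv2.resize(np.vstack([np.hstack(a[:2]),np.hstack([a[2],a[2]*0])]),(800,600)))
E
```

```text
[[0.91, 0.41, -0.0], [0.41, -0.91, 0.0], [0.0, -0.0, -1.0]]
0 [ 4.96255463e-01  1.53983041e-01  1.20410849e+00 -4.44089210e-16
  1.78350112e+00  2.06705179e+00]
1.5707963267948966 [ 4.96255463e-01  1.53983041e-01  1.20410849e+00 -4.44089210e-16
  1.78350112e+00  4.96255463e-01]
-1.5707963267948966 [ 0.49625546  0.15398304  1.20410849  0.          1.78350112 -2.64533719]
[0.265 0.517 0.628] [0.32942196 0.4702566  0.45810903] [ 7.49390966e-01  1.32072053e-01  1.15433481e+00 -7.52984757e-05
  1.85812377e+00 -2.10157614e-01] 4.75
```

View pics/m1.png

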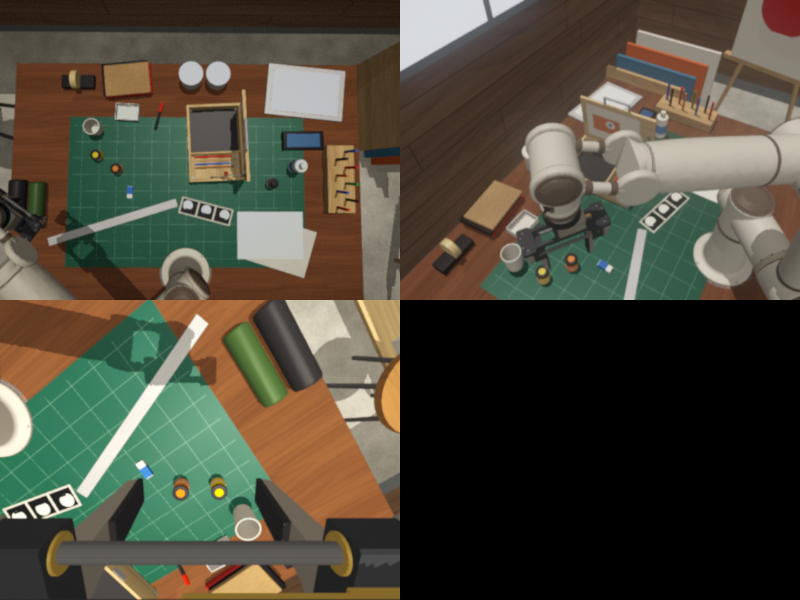

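Only the yellow and orange pots are present; nothing else showed under the arm. In the mosaic's wrist view, the orange dot is at about (180,493) and the yellow one at (219,492). Next I'll measure the pots by colour and view a chest crop for the rim corners.

Run:
```python
from h import *
cs={}
for n in("top","wrist","side"):
    c=cam(n); cs[n]=c
    hsv=cv2.cvtColor(c["pixels"],cv2.COLOR_BGR2HSV)
    for nm,lo,hi in(("yel",24,34),("ora",8,17)):
        m=cv2.inRange(hsv,(lo,170,190),(hi,255,255)); k,_,st,ce=cv2.connectedComponentsWithStats(m)
        o=[(s[4],ce[i].round(1).tolist(),onz(c,*ce[i],.057)[:2].round(3).tolist()) for i,s in enumerate(st) if i and s[4]>8]
        print(n,nm,sorted(o,reverse=True)[:5])
im=cs["top"]["pixels"][130:270,245:365]; cv2.imwrite("pics/chest.png",cv2.resize(im,None,fx=4,fy=4,interpolation=cv2.INTER_CUBIC))
s=cs["wrist"]["pixels"]; cv2.imwrite("pics/pots.png",cv2.resize(s[230:380,180:400],None,fx=3.5,fy=3.5,interpolation=cv2.INTER_CUBIC))
```

```text
top yel [(np.int32(17), [132.9, 216.4], [0.522, 0.402])]
top ora [(np.int32(15), [160.9, 235.5], [0.462, 0.312])]
wrist yel [(np.int32(115), [306.5, 269.5], [0.521, 0.402])]
wrist ora []
side yel []
side ora []
```

View pics/chest.png

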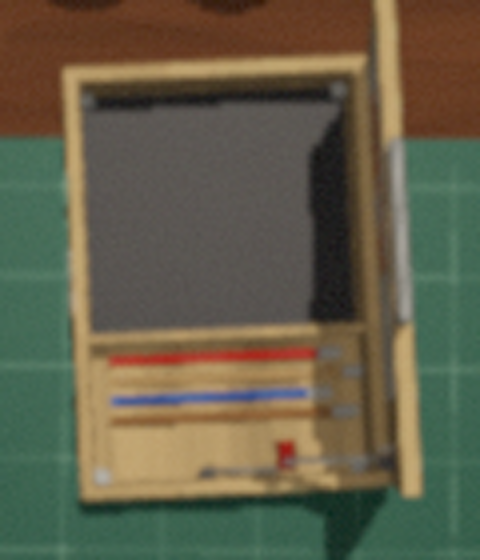

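View pics/pots.png

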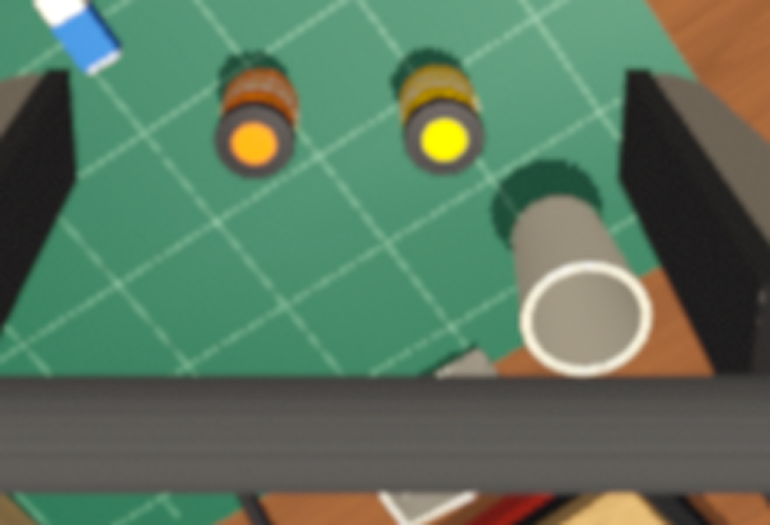

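The chest crop shows the front rim corners at crop pixels (65,68) and (82,500), the red knuckle at (286,455), and a dark pot-bay floor that is free. In the pots crop both caps show their coloured dots, orange at (253,143) and yellow at (443,139), both upright, with the cup next to the yellow one.

Run:
```python
from h import *
t=cam("top"); w=cam("wrist")
f=lambda a,b,z:onz(t,245+a/4-.4,130+b/4-.4,z)[:2]
A,B=f(65,68,.07),f(82,500,.07); C=f(363,57,.07)
y=(A-B); L=np.linalg.norm(y); y/=L; x=np.array([y[1],-y[0]])
ctr=(A+B)/2+.12*x
print("len",L,"yaw chest x",np.degrees(np.arctan2(x[1],x[0])),ctr, "C",(C-ctr)@x,(C-ctr)@y, "AC yaw",np.degrees(np.arctan2(*(C-A)[::-1])))
K=f(286,455,.126); print("knuckle local",(K-ctr)@x,(K-ctr)@y,K)
for a,b in((90,325),(345,320),(85,92)): P=f(a,b,.008);print("floor",(P-ctr)@x,(P-ctr)@y)
print("ora wrist",onz(w,252.3-.35,270.9-.35,.057))
for n in [(.462,.312,.14),(.462,.312,.07)]: print(bot.inverse_kinematics(n,down(0)) )
```

```text
len 0.34114533475495235 yaw chest x -87.28927321399867 [ 0.58011187 -0.12868903] C 0.11685852458691684 0.16983751579467193 AC yaw -87.467104887214
knuckle local 0.03577332710358315 -0.14180027810738888 [ 0.44016211 -0.17112856]
floor -0.10950563417710651 -0.030296249055582675
floor 0.09949790244630642 -0.03488502260243396
floor -0.10594265300172313 0.1627628810034817
ora wrist [0.46072605 0.31238617 0.057     ]
[ 3.77205510e-01  1.81714687e-01  1.72312229e+00 -4.44089210e-16
  1.23675567e+00  1.94800184e+00]
[ 3.77205510e-01  2.70928493e-01  1.76969221e+00 -4.44089210e-16
  1.10097195e+00  1.94800184e+00]
```

```bash
cat >> h.py <<'E'
CY=np.radians(-87.29); CX=np.array([np.cos(CY),np.sin(CY),0]); CYV=np.array([-np.sin(CY),np.cos(CY),0]); CZ=np.array([0,0,1.])
C0=np.array([.5801,-.1287,0])
def ch(x,y,z): return C0+x*CX+y*CYV+z*CZ
def press(xy):
    bot.set_gripper(0,20); bot.goto([*xy,.12],down(0)); bot.line_to([*xy,.064],max_speed=.1)
    f0=bot.current_contact_force()[2]; z=.064; tr=[]
    while z>.050:
        z-=.001; bot.line_to([*xy,z],max_speed=.02); f=bot.current_contact_force()[2]-f0; tr.append((round(z,4),round(float(bot.current_ee_pos()[2]),4),round(float(f),1)))
        if f>22: break
    print(tr); bot.line_to([*xy,.12],max_speed=.15)
E
python3 - <<'E'
from h import *
press((.4615,.312)); press((.5215,.402))
print(bot.current_clock())
t=cam("top","top2"); cam("side","side2")
cv2.imwrite("pics/s2.png",cv2.resize(cv2.imread("pics/side2.png")[300:420,120:320],None,fx=4,fy=4))
E
```

```text
[(0.063, 0.0636, -0.7), (0.062, 0.062, 0.1), (0.061, 0.0609, 0.2), (0.06, 0.0599, -0.5), (0.059, 0.0589, -0.2), (0.058, 0.0579, 1.1), (0.057, 0.0569, 0.1), (0.056, 0.0565, 4.3), (0.055, 0.0558, 7.1), (0.054, 0.0549, 8.0), (0.053, 0.0539, 8.3), (0.052, 0.0533, 10.6), (0.051, 0.0533, 16.9), (0.05, 0.0533, 22.6)]
[(0.063, 0.0637, -0.2), (0.062, 0.062, -0.7), (0.061, 0.0609, -0.0), (0.06, 0.0599, -0.2), (0.059, 0.0589, -1.2), (0.058, 0.0579, -0.8), (0.057, 0.0569, -0.1), (0.056, 0.0564, 2.3), (0.055, 0.056, 5.8), (0.054, 0.0554, 7.6), (0.053, 0.0544, 8.3), (0.052, 0.0534, 7.8), (0.051, 0.0534, 12.1), (0.05, 0.0533, 17.0)]
18.5917
```

View pics/s2.png

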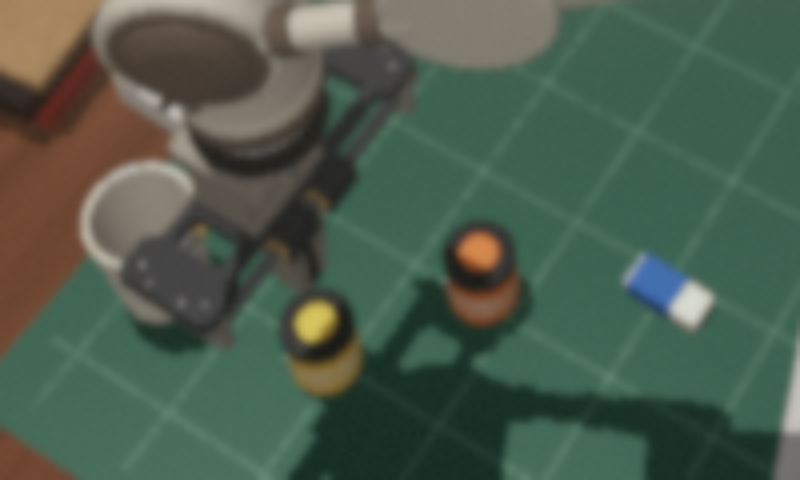

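Both caps stopped hard at 53.3 mm (force rising past 15 N), so they are home. The crop shows both pots upright with no white ring. Now pick and place.

```bash
cat >> h.py <<'E'
def find(nm,c,z=.053,guess=None):
    hsv=cv2.cvtColor(c["pixels"],cv2.COLOR_BGR2HSV); lo,hi={"yel":(24,36),"ora":(8,19)}[nm]
    m=cv2.inRange(hsv,(lo,130,90),(hi,255,255)); k,_,st,ce=cv2.connectedComponentsWithStats(m)
    o=[]
    for i in range(1,k):
        if st[i][4]>8:
            P=onz(c,*ce[i],z); d=np.linalg.norm(P[:2]-guess)
            if d<.12: o.append((st[i][4],P[:2].round(4).tolist(),ce[i].round(0).tolist()))
    return sorted(o,reverse=True)
E
python3 - <<'E'
from h import *
bot.set_gripper(.76,20)
bot.goto([.48,.34,.3],down(0))
for n in("wrist","top"):
    c=cam(n,n+"3")
    print(n,find("yel",c,guess=(.5215,.402)),find("ora",c,guess=(.4615,.312)))
E
```

```text
wrist [(np.int32(338), [0.5212, 0.4022], [231.0, 155.0])] [(np.int32(104), [0.461, 0.3122], [300.0, 200.0]), (np.int32(60), [0.4869, 0.3154], [297.0, 181.0])]
top [] [(np.int32(73), [0.4618, 0.3125], [161.0, 236.0])]
```

```bash
cat >> h.py <<'E'
PY=CY+np.pi  # closing line along chest y
def place(xy,lx,ly):
    bot.goto([*xy,.16],down(0)); bot.line_to([*xy,.018],max_speed=.12)
    bot.set_gripper(0,25); print("grip",bot.current_opening(),bot.current_grip_force())
    bot.line_to([*xy,.20],max_speed=.2); print("lifted",bot.current_opening())
    p=ch(lx,.06+ly,0)
    bot.goto([p[0],p[1],.20],down(PY)); bot.line_to([p[0],p[1],.035],max_speed=.12)
    f0=bot.current_contact_force()[2]; z=.035
    while z>.022:
        z-=.001; bot.line_to([p[0],p[1],z],max_speed=.03)
        if bot.current_contact_force()[2]-f0>2.5: break
    print("set at",z,bot.current_ee_pos()); bot.set_gripper(.74); bot.line_to([p[0],p[1],.20],max_speed=.2)
    print(bot.current_clock())
E
python3 - <<'E'
from h import *
print(bot.inverse_kinematics([*ch(-.03,.1,0)[:2],.03],down(PY)))
place((.461,.3122),-.03,.04)
c=cam("wrist","wrist4");cam("top","top4")
a=[cv2.imread(f"pics/{n}4.png") for n in("top","wrist")]
cv2.imwrite("pics/m4.png",cv2.resize(np.hstack(a),(800,300)))
E
```

```text
[-0.31358833  0.61659834  1.38603388  0.          1.13896043 -0.36088675]
grip 0.5067023464893898 25.000346302986145
lifted 0.5020599746943248
set at 0.025999999999999995 [ 0.67884401 -0.09409565  0.02636056]
31.4833
```

View pics/m4.png

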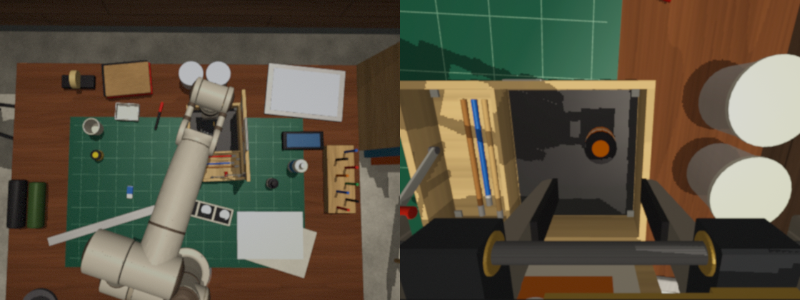

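Orange stands upright in the bay, at about (600,147) in the mosaic. Yellow is next, after a fresh position check.

Run:
```python
from h import *
c=cam("top");print(find("yel",c,guess=(.5212,.4022)))
bot.goto([.48,.34,.28],down(0)); c=cam("wrist"); r=find("yel",c,guess=(.5212,.4022)); print(r)
xy=r[0][1]
if np.hypot(xy[0]-.5212,xy[1]-.4022)<.004: place(xy,-.03,-.04)
c=cam("wrist","wrist5")
print(find("yel",c,.061,ch(-.03,.02,0)[:2]),find("ora",c,.061,ch(-.03,.1,0)[:2]),ch(-.03,.02,0),ch(-.03,.1,0))
p=ch(-.03,.06,0)
```

```text
[(np.int32(65), [0.522, 0.4021], [133.0, 216.0])]
[(np.int32(365), [0.5212, 0.4022], [229.0, 157.0])]
grip 0.5015547814299081 25.000490248203278
lifted 0.5019794668675605
set at 0.025999999999999995 [ 0.59892777 -0.09791051  0.02640138]
44.5667
[(np.int32(357), [0.5989, -0.0976], [280.0, 208.0])] [(np.int32(456), [0.679, -0.0943], [360.0, 208.0]), (np.int32(283), [0.6578, -0.0754], [341.0, 189.0])] [ 0.59865921 -0.09778794  0.        ] [ 0.67856974 -0.09400547  0.        ]
```

View pics/wrist5.png

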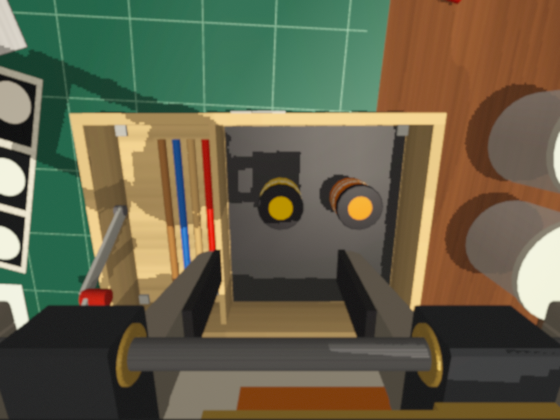

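Both pots stand in the bay. Yellow is at (280,208) and orange at (360,208), both about where I put them. The red knuckle is visible at (95,300). Next I'll break the stay with the closed fingers tilted towards the push direction.

```bash
cat > k.py <<'E'
from h import *
tl=np.radians(45); zt=np.sin(tl)*CX-np.cos(tl)*CZ; 
best=None
for s in(1,-1):
    yt=s*CYV; M=np.column_stack([np.cross(yt,zt),yt,zt]); rv=Ro.from_matrix(M).as_rotvec()
    q=[bot.inverse_kinematics(ch(*p),rv) for p in((-.06,-.136,.25),(.012,-.136,.14),(.052,-.136,.11))]
    print(s,[None if a is None else a.round(2).tolist() for a in q])
    if best is None and all(a is not None for a in q): best=rv
E
python3 - <<'E'
from k import *
E
```

```text
1 [[0.07, -0.1, 1.98, -0.81, 1.37, 0.24], [-0.09, 0.03, 2.1, -0.91, 1.09, 0.33], [-0.18, 0.08, 2.12, -0.97, 0.99, 0.35]]
-1 [[0.07, -0.1, 1.98, -0.81, 1.37, -2.9], [-0.09, 0.03, 2.1, -0.91, 1.09, -2.81], [-0.18, 0.08, 2.12, -0.97, 0.99, -2.79]]
```

Run:
```python
from k import *
bot.set_gripper(0,20)
p=bot.current_ee_pos(); bot.line_to([p[0],p[1],.30],max_speed=.25)
bot.goto(ch(-.06,-.136,.25),best); bot.line_to(ch(.012,-.136,.140))
f0=bot.current_contact_force(); d=np.array([.8,-.6]); tr=[]
for s in np.arange(.003,.052,.003):
    a=np.array([.012,.140])+d*s; bot.line_to(ch(a[0],-.136,a[1]),max_speed=.03)
    f=bot.current_contact_force()-f0; tr.append((round(float(s),3),round(float(f@(-.8*CX+.6*CZ)),1),round(float(f@CYV),1)))
    if np.linalg.norm(f)>15: break
print(tr,bot.current_clock())
cam("side","side6"); cam("wrist","wrist6")
a=[cv2.imread(f"pics/{n}6.png") for n in("side","wrist")]
cv2.imwrite("pics/m6.png",cv2.resize(np.hstack(a),(800,300)))
```

```text
1 [[0.07, -0.1, 1.98, -0.81, 1.37, 0.24], [-0.09, 0.03, 2.1, -0.91, 1.09, 0.33], [-0.18, 0.08, 2.12, -0.97, 0.99, 0.35]]
-1 [[0.07, -0.1, 1.98, -0.81, 1.37, -2.9], [-0.09, 0.03, 2.1, -0.91, 1.09, -2.81], [-0.18, 0.08, 2.12, -0.97, 0.99, -2.79]]
[(0.003, 0.1, -0.5), (0.006, 0.6, -1.3), (0.009, 0.3, 0.1), (0.012, -0.8, -0.3), (0.015, 0.2, -0.6), (0.018, 0.1, -0.8), (0.021, -0.3, 0.2), (0.024, -0.3, 0.3), (0.027, 0.8, -1.0), (0.03, -0.3, 1.2), (0.033, -0.7, -0.3), (0.036, 0.2, -0.0), (0.039, 0.5, -0.1), (0.042, 0.2, -0.1), (0.045, 1.5, 0.3), (0.048, 2.4, 2.0), (0.051, 2.7, 2.8)] 52.2833
```

View pics/m6.png

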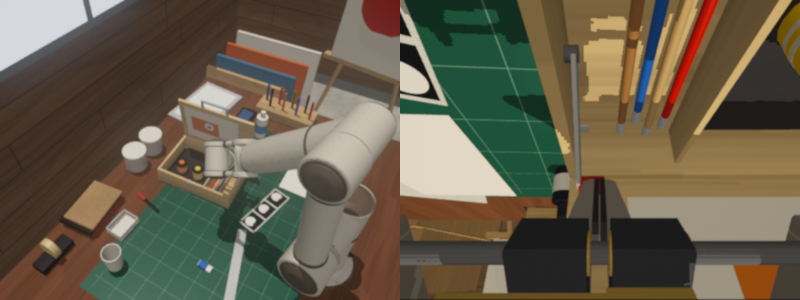

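The side view shows the tool at the stay and the lid still open. In the wrist view the boss is just beyond the fingertips at (593,182), but contact came about 20 mm later than expected, so I'll look closer.

Run:
```python
import cv2
a=cv2.imread("pics/wrist6.png")[40:400,180:340]; b=cv2.imread("pics/side6.png")[120:300,230:390]
cv2.imwrite("pics/z6.png",cv2.resize(__import__("numpy").hstack([cv2.resize(a,None,fx=1.6,fy=1.6),cv2.resize(b,(512,576),interpolation=2)]),(768,576)))
```

```text
(no output)
```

View pics/z6.png

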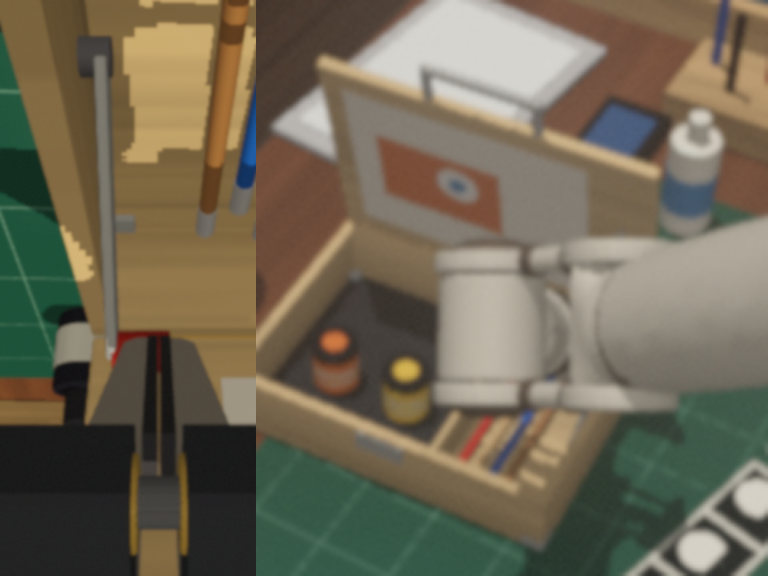

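Run:
```python
from k import *
bot.line_to(ch(-.02,-.136,.165)); bot.line_to(ch(-.07,-.136,.25),max_speed=.25)
q=bot.current_joints(); bot.set_joints([q[0]+.5]+list(q[1:]))
t=cam("top","top7"); s=cam("side","side7")
for n,c in(("t",t),("s",s)):
    hsv=cv2.cvtColor(c["pixels"],cv2.COLOR_BGR2HSV); m=cv2.inRange(hsv,(0,170,90),(6,255,255))|cv2.inRange(hsv,(172,170,90),(180,255,255))
    u0,v0=proj(c,ch(.05,-.14,.115)); print(n,u0,v0)
    k,_,st,ce=cv2.connectedComponentsWithStats(m); print([(st[i][4],ce[i].round(1).tolist()) for i in range(1,k) if st[i][4]>4 and np.hypot(*(ce[i]-[u0,v0]))<30])
for x,z in((.036,.122),(.05,.112),(.06,.104)): print(x,proj(t,ch(x,-.14,z)),proj(s,ch(x,-.14,z)))
a=cv2.resize(t["pixels"][130:270,245:365],(480,560)); b=cv2.resize(s["pixels"][130:290,210:370],(320,560))
cv2.imwrite("pics/z7.png",np.hstack([a,cv2.resize(s["pixels"][130:290,220:370],(0,0),fx=2.1,fy=3.5)]))
```

```text
1 [[0.07, -0.1, 1.98, -0.81, 1.37, 0.24], [-0.09, 0.03, 2.1, -0.91, 1.09, 0.33], [-0.18, 0.08, 2.12, -0.97, 0.99, 0.35]]
-1 [[0.07, -0.1, 1.98, -0.81, 1.37, -2.9], [-0.09, 0.03, 2.1, -0.91, 1.09, -2.81], [-0.18, 0.08, 2.12, -0.97, 0.99, -2.79]]
t 320.45531538665983 242.53453198202823
[(np.int32(16), [322.5, 241.5])]
s 335.77629693115006 224.4259477797645
[]
0.036 [316.03571679 242.74256815] [334.06041172 225.88181275]
0.05 [320.36117911 242.52960955] [335.70074713 225.09932463]
0.06 [323.38365707 242.37809285] [336.82970878 224.74118656]
```

View pics/z7.png

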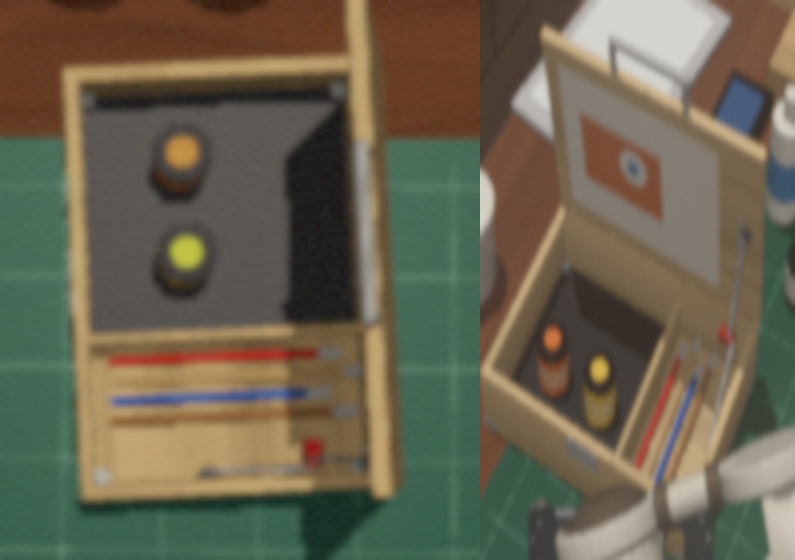

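The top view shows the knuckle has moved from (316,243) to (322.5,241.5), which is about 25 mm of travel and a fold of about 0.6 rad, so the stay is plainly broken. The lid still stands, leaning slightly further in. Both pots are upright. Next I'll measure the handle bar's position.

Run:
```python
from h import *
t=cam("top"); HS=lambda th: np.array([.12-.275*np.cos(th)+.006*np.sin(th),.07+.275*np.sin(th)+.006*np.cos(th)])
for th in (1.466,1.42,1.38,1.34,1.3):
    h=HS(th); print(th,h.round(3),[proj(t,ch(h[0],y,h[1])).round(1).tolist() for y in(-.055,0,.055)])
g=t["pixels"]; 
for v in (175,190,200): print(v,[int(x) for x in g[v,320:352].mean(1)],)
for x,z,y in((.09,.42,0),(.09,.33,0),(-.155,.062,0)): print(bot.inverse_kinematics(ch(x,y,z),down(CY+np.pi/2)))
```

```text
1.466 [0.097 0.344] [[346.0, 208.7], [344.8, 187.2], [343.7, 165.8]]
1.42 [0.085 0.343] [[340.9, 208.9], [339.8, 187.4], [338.7, 166.1]]
1.38 [0.074 0.341] [[336.6, 209.1], [335.5, 187.7], [334.4, 166.4]]
1.34 [0.063 0.339] [[332.3, 209.4], [331.2, 187.9], [330.1, 166.7]]
1.3 [0.052 0.337] [[328.0, 209.6], [326.9, 188.2], [325.8, 167.0]]
175 [32, 31, 27, 30, 30, 29, 28, 30, 29, 32, 28, 39, 53, 87, 123, 143, 143, 132, 117, 93, 80, 86, 92, 93, 97, 96, 96, 97, 96, 95, 95, 93]
190 [34, 32, 30, 31, 28, 27, 35, 29, 23, 29, 28, 31, 38, 64, 92, 134, 158, 146, 124, 100, 83, 79, 85, 88, 88, 88, 89, 91, 90, 89, 88, 89]
200 [34, 25, 32, 28, 28, 30, 32, 31, 25, 34, 31, 30, 38, 51, 75, 111, 142, 153, 151, 143, 112, 82, 85, 89, 94, 94, 95, 100, 97, 95, 96, 95]
[-5.51349325e-01  2.50875088e-01  1.09268979e+00 -8.88178420e-16
  1.79802778e+00  9.72148579e-01]
[-5.51349325e-01  2.39223073e-01  1.27950380e+00 -8.88178420e-16
  1.62286578e+00  9.72148579e-01]
[-1.65087639e-01  3.19378588e-01  1.72706558e+00 -8.88178420e-16
  1.09514848e+00  1.35841027e+00]
```

The bar sits at column ≈336, giving lid angle ≈1.39 rad with the bar at chest (0.076, 0, 0.341). Now grip it and lower it along the arc.

```bash
cat >> h.py <<'E'
HS=lambda th: np.array([.12-.275*np.cos(th)+.006*np.sin(th),.07+.275*np.sin(th)+.006*np.cos(th)])
HR=down(CY+np.pi/2)
E
python3 - <<'E'
from h import *
p=bot.current_ee_pos(); bot.line_to([p[0],p[1],.40],max_speed=.25)
bot.goto(ch(-.1,0,.45),HR); bot.set_gripper(.5,15)
h=HS(1.388); bot.line_to(ch(h[0],0,.45)); f0=bot.current_contact_force()
bot.line_to(ch(h[0],0,h[1]-.015),max_speed=.08); print(bot.current_contact_force()-f0)
bot.set_gripper(0,25); print(bot.current_opening(),bot.current_grip_force(),bot.current_contact_force()-f0,bot.current_clock())
cam("side","side8"); cam("top","top8")
a=[cv2.imread("pics/side8.png")[80:300,180:460],cv2.imread("pics/top8.png")[80:300,180:460]]
cv2.imwrite("pics/m8.png",cv2.resize(np.hstack(a),(800,314)))
E
```

```text
[-0.02858507 -0.54213919  1.41641541]
0.09875500789016624 25.00034898519516 [-1.11679842  1.46548448  2.07370843] 61.075
```

View pics/m8.png

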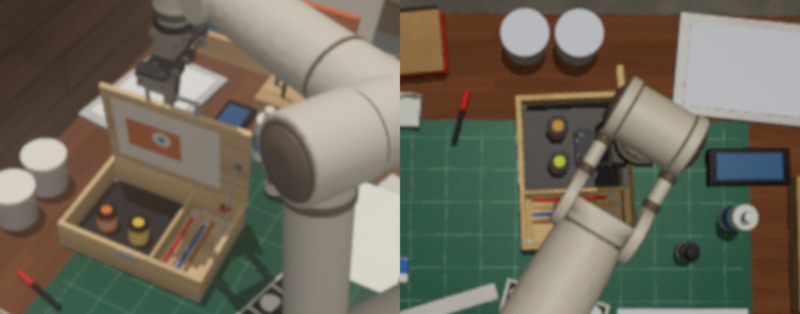

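The fingers hold the bar (opening ≈9 mm), the pots stand upright and the lid is still open. Lowering it now along the arc.

Run:
```python
from h import *
f0=bot.current_contact_force(); tr=[]
for th in np.linspace(1.388,0,29)[1:]:
    h=HS(th); bot.line_to(ch(h[0],0,h[1]-.015),max_speed=.06 if th>.15 else .03)
    f=bot.current_contact_force()-f0; tr.append((round(float(th),2),round(float(f@CX),1),round(float(f[2]),1),round(float(bot.current_opening()),3)))
    if np.linalg.norm(f)>30: print("STOP");break
for x in tr: print(*x)
print(bot.current_ee_pos(),bot.current_clock())
```

```text
1.34 1.0 0.1 0.1
1.29 0.5 -0.2 0.095
1.24 1.9 -0.6 0.096
1.19 1.0 -1.8 0.099
1.14 1.4 -2.0 0.101
1.09 0.9 -1.9 0.095
1.04 1.8 -3.1 0.1
0.99 1.1 -1.7 0.099
0.94 1.4 -3.0 0.095
0.89 1.1 -3.0 0.1
0.84 1.7 -1.9 0.098
0.79 2.2 -3.1 0.099
0.74 1.6 -4.3 0.097
0.69 0.6 -3.6 0.099
0.64 1.7 -3.7 0.101
0.59 1.7 -4.0 0.098
0.55 2.2 -3.9 0.099
0.5 2.7 -3.7 0.098
0.45 1.6 -3.9 0.097
0.4 2.0 -3.9 0.1
0.35 2.4 -4.8 0.1
0.3 1.6 -5.1 0.099
0.25 1.9 -4.7 0.099
0.2 0.6 -2.7 0.098
0.15 1.4 -3.9 0.102
0.1 -0.4 -4.0 0.099
0.05 -1.9 -4.1 0.1
0.0 -1.8 -4.1 0.098
[0.57267248 0.02638445 0.06073164] 72.6083
```

The arm still carries the lid's weight, so I'll ease it down until it rests on the rim.

Run:
```python
from h import *
h=HS(0); p=ch(h[0],0,0); z=.061; f0=bot.current_contact_force()[2]; tr=[]
while z>.048:
    z-=.001; bot.line_to([p[0],p[1],z],max_speed=.015); f=bot.current_contact_force()[2]-f0; tr.append((round(z,3),round(float(bot.current_ee_pos()[2]),4),round(float(f),1)))
    if f>14: break
print(tr)
bot.set_gripper(.25); bot.hold(.3); print(bot.current_opening(),bot.current_contact_force())
bot.line_to([p[0],p[1],.16],max_speed=.08); bot.line_to([p[0],p[1],.4],max_speed=.25)
q=bot.current_joints(); bot.set_joints([q[0]+.9]+list(q[1:]))
t=cam("top","top9"); s=cam("side","side9"); print(bot.current_clock())
cv2.imwrite("pics/m9.png",cv2.resize(np.hstack([s["pixels"][100:320,180:460],t["pixels"][100:320,180:460]]),(800,314)))
```

```text
[(0.06, 0.0599, 0.0), (0.059, 0.0589, -0.3), (0.058, 0.0585, 4.4), (0.057, 0.0584, 10.0), (0.056, 0.0583, 16.2)]
0.25445007962050503 [0.64462199 0.44132207 0.61064   ]
79.0333
```

View pics/m9.png

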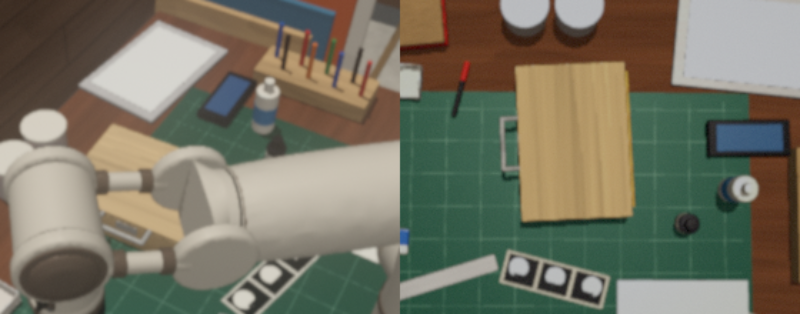

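The lid is fully shut: it met the rim with a clear stop, and the handle is in front of the chest at (510,147). The bystanders are undisturbed and the robot is clear.

```bash
python3 -c "
from workcell import bot
print(bot.job_done())"
```

```text
the job is handed in; nothing more can be done
None
```

The job is handed in: the orange and yellow pots, the only two present, are capped and standing in the pot bay, the stay was broken after loading, and the lid was lowered gently until fully shut.

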